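# Fill the tea rack's gap, then hold the clip open over its stock card

## Task

Put the spare tea tin into the one empty pocket of the rack, fully down and upright, leaving the other tins in place and all the other things undisturbed. Then take the spring clip off its stand by pinching its tails, and finish while still holding it squeezed wide open astride the top edge of the rack's stock card, with the card's edge well in between the jaws but no part of the clip touching the card, so that I can slip a new sheet in: do not let go and do not let it close.

Things in the scene. Friction and masses are not known exactly. Their poses are not given: they have to be found in the camera images.
- rack: Fixed light-wood tea-tin rack, 240 mm long (its y), 155 mm deep (its x). Origin: under the centre of the row of four pockets, at worktop height; x points away from the robot to the card, z up. Pocket block: x -40 to +40 mm, 26 mm high; behind it a 6 mm board with a 24 mm high bar carrying the stock card at x = +90 mm. Yaw varies.
- card: Stiff, fixed, white stock card standing upright on the rack's back bar, parallel to the row of tins: 4 mm thick (x), 150 mm wide (y), 111 mm tall above the bar. Origin: centre of its lower edge. Nothing else is within 60 mm of its upper half except the tin tops in front of and below it.
- card_top (a point): Middle of the card's top edge, 135 mm above the worktop. Axes as the rack: x through the card's thickness, y along the edge, z up.
- pocket0 (a point): Centre of the floor of a round pocket in the rack (x = 0, y = -87 mm in the rack's frame), 44 mm in diameter, 20 mm deep with a chamfered mouth; floor 6 mm and mouth 26 mm above the worktop. Just one of the four pockets is empty; it differs from run to run.
- pocket1 (a point): Centre of the floor of a round pocket in the rack (x = 0, y = -29 mm in the rack's frame), 44 mm in diameter, 20 mm deep with a chamfered mouth; floor 6 mm and mouth 26 mm above the worktop. Just one of the four pockets is empty; it differs from run to run.
- pocket2 (a point): Centre of the floor of a round pocket in the rack (x = 0, y = 29 mm in the rack's frame), 44 mm in diameter, 20 mm deep with a chamfered mouth; floor 6 mm and mouth 26 mm above the worktop. Just one of the four pockets is empty; it differs from run to run.
- pocket3 (a point): Centre of the floor of a round pocket in the rack (x = 0, y = 87 mm in the rack's frame), 44 mm in diameter, 20 mm deep with a chamfered mouth; floor 6 mm and mouth 26 mm above the worktop. Just one of the four pockets is empty; it differs from run to run.
- tin0: Tea tin standing in one of the pockets (which one varies): upright cylinder 40 mm in diameter, 75 mm tall, aluminium with a wooden lid of the same diameter, about 120 g. Origin: centre of its underside.
- tin1: Tea tin standing in one of the pockets (which one varies): upright cylinder 40 mm in diameter, 75 mm tall, aluminium with a wooden lid of the same diameter, about 120 g. Origin: centre of its underside.
- tin2: Tea tin standing in one of the pockets (which one varies): upright cylinder 40 mm in diameter, 75 mm tall, aluminium with a wooden lid of the same diameter, about 120 g. Origin: centre of its underside.
- spare: The spare tea tin, the only such tin outside the rack, standing upright on the worktop on the robot's right: the same as the others, cylinder 40 mm in diameter, 75 mm tall, 80 to 170 g. Origin: centre of its underside, z along its axis.
- stand: Fixed clip stand: wooden base 90 x 60 x 10 mm (x, y, z) with an upright aluminium strip 70 mm wide (x), 5 mm thick (y), its top edge 52 mm above the worktop. Origin: under its centre; its yaw varies. The closed clip sits astride the strip.
- clip: White plastic spring clip (peg type), 26 mm wide, 60 g. Origin: on the pivot, 57 mm above the worktop at the start. x: along the pivot; y: the way jaws and tails spread; z: up. Two tails rise 44 mm above the pivot; closed they lean apart in a V, 46 mm over their outer faces at the top, 24 mm at the pivot. The frame is one lever's: opened by q, the clip's mid-plane is turned q/2 about x.
- clip_jaw (a joint): Opening angle of the clip (rad): 0 shut, about 0.03 on its stand, 0.52 at the open stop. Pinching the tails along y opens the jaws: 3 N at the tail ends to start, 10 N at mid-tail when fully open, where the tails are parallel, 24 mm over their outer faces, and the stop takes any further squeeze. Let go, it springs shut.
- tip_a (a point): Inner face of the end lip of the jaw on the clip's -y side, 36 mm below the pivot (the jaw ends 2 mm further down). Tips are 4 mm apart shut, 22 mm fully open. The pivot's steel coil is 10 mm in diameter, so an edge can enter at most 31 mm above the tips.
- tip_b (a point): The same on the other jaw, on the clip's +y side.
- mug: Bystander, not part of the job. White mug, 76 mm across, 90 mm tall, origin under its centre.
- bowl: Bystander, not part of the job. White bowl, 104 mm across, 45 mm tall, origin under its centre.
- tumbler: Bystander, not part of the job. Drinking glass, 66 mm across, 100 mm tall, origin under its centre.
- spoon: Bystander, not part of the job. Steel spoon lying flat, 150 mm long, origin near its middle.
- can: Bystander, not part of the job. Aluminium can, 66 mm across, 110 mm tall, origin under its centre.
- canister: Bystander, not part of the job. Squat, wider tin (68 mm across, 57 mm tall) that does not fit the rack, origin under its centre.

How it is judged (in metres and radians):
On the way, in this order (a step that is already met when the one before it is completed fails the run):
1. the spare tin stands fully down in the empty pocket, let go (((horizontal distance between spare and pocket0 below 0.006 m and z of spare in the frame of pocket0 below 0.005 m) or (horizontal distance between spare and pocket1 below 0.006 m and z of spare in the frame of pocket1 below 0.005 m) or (horizontal distance between spare and pocket2 below 0.006 m and z of spare in the frame of pocket2 below 0.005 m) or (horizontal distance between spare and pocket3 below 0.006 m and z of spare in the frame of pocket3 below 0.005 m)) and angle between spare's own z axis and vertical below 0.1 rad and contact force between the fingers and spare below 0.1 N and linear speed of spare below 0.03 m/s), for 0.2 s.
2. the clip is lifted clear of its stand in the fingers (contact force between the fingers and clip above 1 N and z of clip in the frame of stand above 0.11 m and contact force between clip and stand below 0.1 N), for 0.1 s.
At the end, for the whole second after the job is handed in: Spare tin released in the empty pocket (6 mm of centre, 5 mm of floor, upright), other tins within 20 mm; fingers hold the clip still, open over 0.38 rad, a jaw tip either side of the card, 2 mm off its face, over 6 mm below its top edge; under 0.3 N from clip to card, rack or stand (all of step 1 and distance of each of tin0, tin1, tin2 from where it was at the start of the episode below 0.02 m and value of joint clip_jaw above 0.38 rad and ((x of tip_a in the frame of card_top above 0.004 m and x of tip_b in the frame of card_top below -0.004 m) or (x of tip_b in the frame of card_top above 0.004 m and x of tip_a in the frame of card_top below -0.004 m)) and z of each of tip_a, tip_b in the frame of card_top below -0.006 m and y of tip_a in the frame of card_top between -0.07 and 0.07 m and y of tip_b in the frame of card_top between -0.07 and 0.07 m and contact force between the fingers and clip above 2 N and contact force between clip and card below 0.3 N and contact force between clip and rack below 0.3 N and contact force between clip and stand below 0.3 N and linear speed of clip below 0.03 m/s); the arm keeps its last pose, push and grip.
It fails at once if a tin that was already in the rack is moved by more than 30 mm (distance of any of tin0, tin1, tin2 from where it was at the start of the episode above 0.03 m).
It fails at once if a bystander is moved by more than 40 mm (distance of any of mug, bowl, tumbler, spoon, can, canister from where it was at the start of the episode above 0.04 m).
It also fails if it takes over 48 s, if anything falls off the work surface, if the arm or the gripper's body presses on something with over 40 N, if the wrist force passes 120 N, or if a joint passes its speed limit or range.

## Robot

A 7-joint arm with a two-finger parallel gripper is mounted at the origin on the work surface. World frame = base frame: x ahead of the robot, y to its left, z up, the work surface at z = 0. Lengths are in m, angles in degrees, forces in N, time in s.
With the tool pointing down it reaches from about 0.425 to 0.875 m from the base axis. Payload 4.7 kg.
Tool frame: the origin (TCP) lies midway between the tips of the shut fingers; the grasp point (between the pads) lies env.grip_point_offset behind it (env.grip_point_offset is the distance from the TCP to the grasp point, in m); x points along the fingers, y is the direction in which the jaws open and shut, and the axes are right-handed (so a half turn about x gives the same grasp; the last joint's range is limited). The gripper opens to 87 mm and grips with 3 to 60 N. Pads are 19 mm wide; open, the fingers measure 117 mm over their backs; the gripper's body (75 mm by 190 mm) begins 51 mm behind the grasp point.
Start: joints at [73.001, 18.392, -4.016, 83.108, 1.295, 78.541, -3.26], TCP at [0.199, -0.619, 0.223] pointing down, gripper open.
Joint ranges: [-163.93, 163.93], [-17.29, 119.83], [-79.2, 71.16], [3.27, 140.29], [-89.18, 269.18], [5.43, 117.66], [-154.24, 154.24]. Speed limits (degrees/s): [147.25, 147.25, 180, 180, 180, 180, 180].

## Interface

Orientations are given as [roll, pitch, yaw] about the fixed x, y, z axes, in that order (R = Rz(yaw) Ry(pitch) Rx(roll)).
In Python, from cell import readout, read_camera, camera_params, sign_off, spot_in, pinpoint, env gives the robot as it stands.
- The arm moves only by the shell command python3 -m pendant 'ROWS' [OPENING] [FORCE]. ROWS is a JSON object of lists of equal length, an entry for each row: "xyz": the shift along the world's x, y, z in m, a list of three; "turn": the turn about the world's z in rad. A call has 1 to 10 rows; each row shifts and turns the pose as measured when the row begins; what a row does not reach is not made up. A row lasts 1/8 s, in which the tool goes at most 62.5 mm and 10.7 degrees, less where a joint would pass 70% of its speed; a pose out of reach is approached as far as the arm can. A call is refused whole if a number of a shift passes 0.0625 or a number of a turn 0.188, either way. A call with a gripper value outside its range is refused whole. OPENING is the opening, from 0 (shut) to 1 (fully open), set as the call begins (- or left out, the last holds). The fingers move at their own pace and stop on an object; FORCE is the grip in N (left out, the last holds). Time passes only in rows, so rows that do not move let the fingers close. It gives the time, the measured TCP pose, the force and the opening at its end, in the units of the state.
- readout.get_obs(): the state, without advancing time (a new reading comes with each control period).
- read_camera(name): name is "side" or "top" or "wrist"; returns the picture (420x560x3 uint8, red, green, blue); there is no depth.
- camera_params(name): a dict with "fx", "fy", "cx", "cy" (pixels), "rvec" (rotation vector, rad) and "tvec" (3), from world to camera coordinates, as OpenCV has them; the wrist camera has in their place "hand_eye" (4x4, takes a point from camera to tool coordinates, whose origin is the TCP and whose axes are the tool frame's). Camera axes: x right, y down, z forward; pixel columns grow to the right and rows downward; lengths in m; the calibration is good to about 2 mm. A picture is of the moment at which its call begins: read the wrist's pose just before it. camera_params takes no time and is no camera call.
- sign_off(): hands the job in, once; it reports no verdict.
Trained networks look in the newest picture that a camera, given by its name, has taken for a name from the list of things; names that differ only in an ending like _2 or _b are one class to them, and where a whole thing is asked for, a point or a joint stands for the part that bears it (a point fixed in the world has none). Each returns a list of dicts, best first, with "score" (0 to 1); they miss things now and then, are a little off and sometimes report something else, mostly with a low value. They report only what shows in the picture. A call takes as long as a camera call.
- spot_in(camera, name): "at" ([x, y, z] in m, in the coordinates of the camera as it stood for that picture, good to about 4 mm: the middle of the surface that is visible of it).
- pinpoint(camera, name): "at" ([x, y, z] in m, in the coordinates of the camera as it stood for that picture, good to about 4 mm: a listed point, or the origin of a listed thing).
The state is a dict: "time_s": time; "qpos": joint angles; "joint_velocities": joint speeds; "effort": joint torques, N m; "tool_pos": TCP position; "tool_rot": TCP orientation; "force": force on the tool from outside, world axes, zero at the start; "wrist_torque": the same for the moment, N m; "grip_width": finger opening in m.
Only numpy, scipy, OpenCV 4.12 (cv2) and the standard library are available. Lean on these libraries where they do the work, as an engineer would, in place of code of your own. Each camera call takes 0.05 s, during which the arm holds its last target.

## Working session

There is one attempt and no reset: what is moved stays moved. The work goes in short steps, Python scripts to look and compute and a shell command to move; the robot and the scene stay as the last step left them, time stands still between calls to the robot, and variables do not carry over. Pictures are saved under pics/ and viewed, and the job is handed in when it is done.

```bash
ls; mkdir -p pics; cat > h.py <<'E'
import numpy as np, cv2
from scipy.spatial.transform import Rotation as R
from cell import readout, read_camera, camera_params, sign_off, spot_in, pinpoint, env
def T(cam):
    p=camera_params(cam)
    if 'hand_eye' in p:
        o=readout.get_obs(); M=np.eye(4)
        M[:3,:3]=R.from_euler('xyz',o['tool_rot'],degrees=True).as_matrix(); M[:3,3]=o['tool_pos']
        return M@np.array(p['hand_eye'])
    M=np.eye(4); M[:3,:3]=cv2.Rodrigues(np.array(p['rvec'],float))[0]; M[:3,3]=np.array(p['tvec']).ravel()
    return np.linalg.inv(M)
def w(M,a): return np.round((M@np.r_[a,1])[:3],4)
def snap(cam,name):
    M=T(cam); im=read_camera(cam); cv2.imwrite('pics/'+name+'.png',im[:,:,::-1]); return M
def px(cam,M,P):
    p=camera_params(cam); c=np.linalg.inv(M)@np.r_[P,1]
    return np.round([p['fx']*c[0]/c[2]+p['cx'],p['fy']*c[1]/c[2]+p['cy']],1)
E
python3 - <<'E'
from h import *
print(readout.get_obs(), env.grip_point_offset)
for c in ['top','side']:
    M=snap(c,c+'0'); print(c,np.round(M,3).tolist())
    for n in ['spare','rack','card','clip','stand','pocket0','pocket3','card_top'] if c=='top' else ['spare','card_top','clip','pocket0']:
        print(n,[(round(d['score'],2),w(M,d['at']).tolist()) for d in pinpoint(c,n)[:5]])
print(readout.get_obs()['time_s'])
E
```

```text
pics
{'time_s': 0.0, 'qpos': array([73.00077932, 18.43984391, -4.01627586, 83.17671095,  1.29553161,
       78.54045007, -3.26061108]), 'joint_velocities': array([ 0.00380407,  0.00604015,  0.03108624, -0.08377763,  0.04025821,
        0.08439393,  0.0396675 ]), 'effort': array([ 1.28412787e-03, -4.91285992e+01, -4.02976535e-01, -3.12528956e+01,
       -6.39348174e-02,  4.37695370e-02,  1.80267848e-04]), 'tool_pos': array([ 0.19856049, -0.61833328,  0.22143688]), 'tool_rot': array([-86.86800914,  89.88810697, 110.94120272]), 'force': array([ 0.53475056,  0.12032788, -0.49587764]), 'wrist_torque': array([-0.00863665,  0.00337619,  0.0125201 ]), 'grip_width': 0.0866869386740569} 0.0187
top [[-0.019, -0.993, 0.116, 0.393], [-1.0, 0.021, 0.015, -0.008], [-0.017, -0.116, -0.993, 1.258], [0.0, 0.0, 0.0, 1.0]]
spare [(0.51, [0.4623, -0.2393, -0.0002])]
rack [(0.89, [0.5492, 0.1579, -0.0035])]
card [(0.88, [0.6434, 0.1783, 0.023])]
clip [(0.45, [0.6034, -0.1743, 0.0531])]
stand [(0.65, [0.6107, -0.1792, -0.0001])]
pocket0 [(0.87, [0.556, 0.128, 0.0014]), (0.75, [0.5347, 0.2424, 0.0044]), (0.67, [0.5649, 0.0741, 0.0048]), (0.65, [0.5476, 0.1816, 0.0033])]
pocket3 [(0.87, [0.556, 0.128, 0.0014]), (0.75, [0.5347, 0.2424, 0.0044]), (0.67, [0.5649, 0.0741, 0.0048]), (0.65, [0.5476, 0.1816, 0.0033])]
card_top [(0.58, [0.6401, 0.1736, 0.1383]), (0.42, [0.5362, 0.241, 0.007])]
side [[-0.965, -0.143, 0.219, 0.264], [-0.261, 0.533, -0.805, 0.976], [-0.002, -0.834, -0.552, 0.791], [0.0, 0.0, 0.0, 1.0]]
spare [(0.76, [0.4568, -0.2347, -0.0013]), (0.2, [0.5667, 0.0727, 0.0032])]
card_top [(0.88, [0.6406, 0.1789, 0.1352])]
clip [(0.86, [0.6008, -0.177, 0.0583])]
pocket0 [(0.9, [0.5453, 0.1853, 0.0056]), (0.79, [0.5697, 0.0744, 0.0046]), (0.7, [0.5575, 0.1297, 0.0046]), (0.64, [0.535, 0.2448, 0.0045])]
0.7
```

View pics/top0.png

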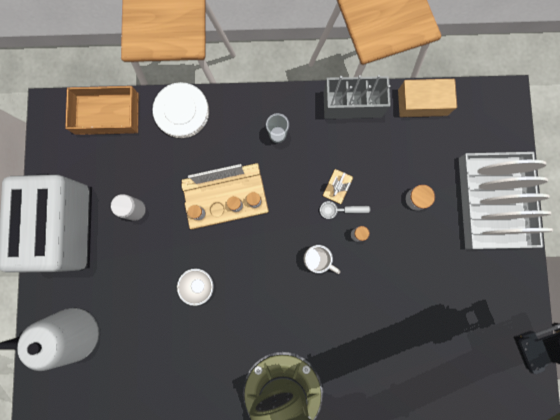

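View pics/side0.png

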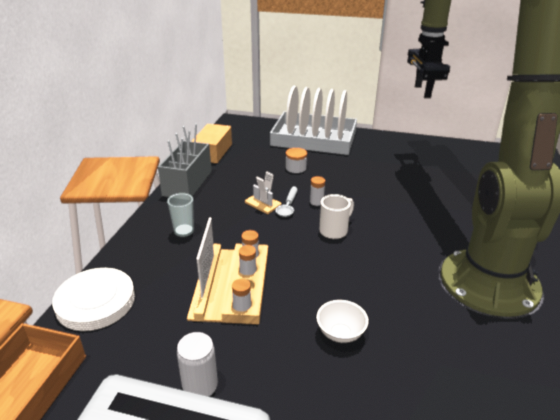

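```bash
python3 - <<'E'
from h import *
o=readout.get_obs()
m=R.from_euler('xyz',o['tool_rot'],degrees=True).as_matrix(); print(np.round(m,3)); print('jaw az',np.degrees(np.arctan2(m[1,1],m[0,1])))
print(np.round(camera_params('wrist')['hand_eye'],3))
M=T('top')
read_camera('top')
for n in ['mug','bowl','tumbler','can','canister','spoon','tin0']: print(n,[(round(d['score'],2),w(M,d['at']).tolist()) for d in pinpoint('top',n)[:4]])
M=T('side');read_camera('side')
for n in ['tin0','mug']: print(n,[(round(d['score'],2),w(M,d['at']).tolist()) for d in pinpoint('side',n)[:4]])
E
```

```text
[[-0.     0.306 -0.952]
 [-0.    -0.952 -0.306]
 [-1.     0.     0.   ]]
jaw az -72.19302446038212
[[-0.001 -0.289  0.957 -0.161]
 [ 1.     0.     0.001 -0.   ]
 [-0.     0.957  0.289 -0.081]
 [ 0.     0.     0.     1.   ]]
mug [(0.71, [0.3904, -0.1085, -0.0027])]
bowl [(0.61, [0.3201, 0.2511, -0.0017])]
tumbler [(0.93, [0.7791, 0.0019, 0.0031]), (0.4, [0.5509, 0.4473, -0.0027])]
can [(0.87, [0.5516, 0.4479, -0.0002])]
canister [(0.8, [0.5668, -0.4235, -0.0039]), (0.54, [0.6012, -0.1737, 0.0571]), (0.4, [0.5689, 0.0746, -0.0005])]
spoon [(0.69, [0.5398, -0.1997, -0.0036]), (0.51, [0.608, -0.1808, -0.0])]
tin0 [(0.77, [0.566, 0.0753, 0.0028]), (0.64, [0.5326, 0.2444, 0.0005]), (0.5, [0.5587, 0.1254, 0.0052])]
tin0 [(0.97, [0.5294, 0.2437, 0.0074]), (0.56, [0.5659, 0.0726, 0.0041]), (0.46, [0.602, -0.1753, 0.021])]
mug [(0.88, [0.3894, -0.1089, -0.0001])]
```

```bash
python3 -m pendant '{"xyz":[[0.029,0.0424,0],[0.029,0.0424,0],[0.029,0.0424,0],[0.029,0.0424,0],[0.029,0.0424,0],[0.029,0.0424,0],[0.029,0.0424,0],[0.029,0.0424,0],[0.029,0.0424,0],[0,0,0]],"turn":[0.044,0.044,0.044,0.044,0.044,0.044,0.044,0.044,0.044,0]}' 1
cat >> h.py <<'E'
def jaw():
    o=readout.get_obs(); m=R.from_euler('xyz',o['tool_rot'],degrees=True).as_matrix(); return np.degrees(np.arctan2(m[1,1],m[0,1])), np.degrees(np.arccos(-m[2,0]))
E
python3 - <<'E'
from h import *
M=snap('wrist','w1'); print(jaw(),readout.get_obs()['tool_pos'])
for n in ['spare']:
    print(n,[(round(d['score'],2),w(M,d['at']).tolist()) for d in pinpoint('wrist',n)[:4]])
    print(n,[(round(d['score'],2),w(M,d['at']).tolist()) for d in spot_in('wrist',n)[:4]])
print(px('wrist',M,[0.4595,-0.237,0.075]),px('wrist',M,[0.4595,-0.237,0.0]))
E
```

```text
time_s: 2.5
tool_pos: [0.4649, -0.2241, 0.224]
tool_rot: [90.7, 89.6, -48.1]
force: [-1.0, -0.2, 0.0]
grip_width: 0.0871
(np.float64(-49.074354129064076), np.float64(0.3923946974824925)) [ 0.46348497 -0.22675997  0.22389569]
spare [(0.73, [0.4625, -0.2336, -0.0034]), (0.6, [0.5684, -0.4194, -0.0023])]
spare [(0.93, [0.4635, -0.2289, 0.0729])]
[284.4 204.6] [283.1 185.3]
```

View pics/w1.png

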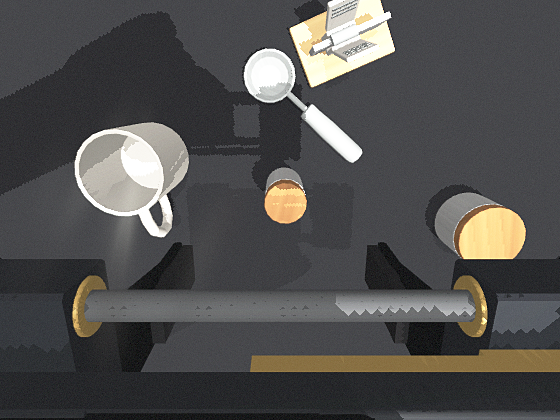

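```bash
python3 - <<'E'
from h import *
im=cv2.imread('pics/w1.png')
cv2.imwrite('pics/w1c.png',cv2.resize(im[150:240,240:330],None,fx=6,fy=6,interpolation=cv2.INTER_NEAREST))
# ray to pixel, from current pose (arm held)
p=camera_params('wrist');M=T('wrist')
def ray(u,v,z):
    d=M[:3,:3]@np.array([(u-p['cx'])/p['fx'],(v-p['cy'])/p['fy'],1]); return M[:3,3]+d*(z-M[2,3])/d[2]
print(ray(285.5,203,.075),ray(264.5,203,.075),ray(306.5,203,.075),ray(285.5,223,.075))
E
```

```text
[ 0.45790006 -0.24256465  0.075     ] [ 0.44539407 -0.22791703  0.075     ] [ 0.47041662 -0.25722466  0.075     ] [ 0.44316599 -0.2553256   0.075     ]
```

View pics/w1c.png

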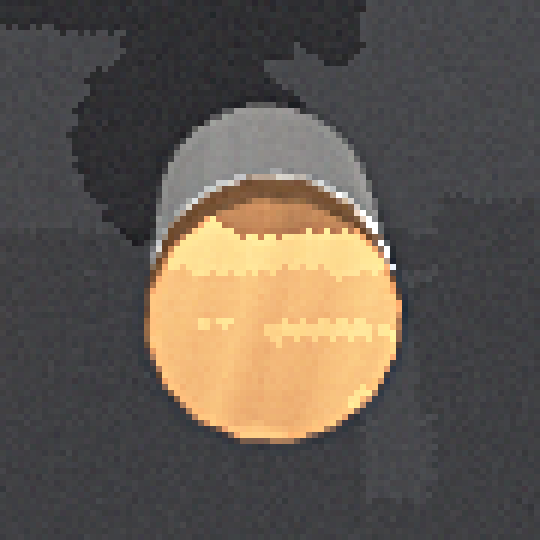

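```bash
cat >> h.py <<'E'
def ray(cam,M,u,v,z):
    p=camera_params(cam); d=M[:3,:3]@np.array([(u-p['cx'])/p['fx'],(v-p['cy'])/p['fy'],1]); return M[:3,3]+d*(z-M[2,3])/d[2]
E
python3 - <<'E'
from h import *
print(jaw(),readout.get_obs()['tool_pos'])
M=snap('wrist','w2')
im=cv2.imread('pics/w2.png'); hsv=cv2.cvtColor(im,cv2.COLOR_BGR2HSV)
m=((hsv[:,:,1]>90)&(hsv[:,:,2]>190)&(hsv[:,:,0]<30)).astype(np.uint8)
n,l,s,c=cv2.connectedComponentsWithStats(m)
for i in range(1,n):
    if s[i,4]>300:
        x,y,ww,hh,a=s[i]; u=x+ww/2; v=y+hh-ww/2*0.985; print(s[i],u,v,ray('wrist',M,u,v,.075))
E
```

```text
(np.float64(-49.40537411707368), np.float64(0.3947815262387544)) [ 0.46180498 -0.2298422   0.22357234]
[295   3  27  45 515] 308.5 34.7025 [ 0.5762946  -0.16440951  0.075     ]
[ 262  177   42   40 1230] 283.0 196.315 [ 0.46123103 -0.23666284  0.075     ]
[ 458  199   68   60 3148] 492.0 225.51 [ 0.56721019 -0.40459834  0.075     ]
```

```bash
python3 -m pendant '{"xyz":[[0,-0.004,-0.03],[0,-0.002,-0.045],[0,0,-0.045],[0,0,-0.03],[0,0,-0.015],[0,0,0]],"turn":[0,0,0,0,0,0]}' 1; python3 -c "
from h import *
print(jaw(),readout.get_obs()['tool_pos'])"
```

```text
time_s: 3.45
tool_pos: [0.4569, -0.2468, 0.0551]
tool_rot: [67.9, 89.3, -72.6]
force: [0.1, 0.1, 0.8]
grip_width: 0.0869
(np.float64(-50.54792776299251), np.float64(0.6505789476606938)) [ 0.45688339 -0.24679562  0.05507864]
```

```bash
python3 -m pendant '{"xyz":[[0.004,0.009,-0.005],[0,0,0],[0,0,0]],"turn":[0.01,0,0]}' 1
```

```text
time_s: 3.82
tool_pos: [0.4634, -0.2385, 0.0529]
tool_rot: [80.9, 89.1, -59.1]
force: [0.1, 0.1, 0.3]
grip_width: 0.0869
```

```bash
python3 -m pendant '{"xyz":[[-0.002,0.002,-0.005],[0,0,0],[0,0,0]],"turn":[0,0,0]}' 1
```

```text
time_s: 4.2
tool_pos: [0.4618, -0.2367, 0.0485]
tool_rot: [82.5, 89.0, -57.4]
force: [-0.5, -0.3, 0.2]
grip_width: 0.0873
```

```bash
python3 -m pendant '{"xyz":[[0,0,0],[0,0,0],[0,0,0],[0,0,0],[0,0,0]],"turn":[0,0,0,0,0]}' 0 25;python3 -c "
from h import *
print(jaw(),readout.get_obs()['tool_pos'])"
```

```text
time_s: 4.82
tool_pos: [0.4618, -0.2369, 0.0485]
tool_rot: [82.6, 89.0, -57.3]
force: [-0.5, -0.2, 0.5]
grip_width: 0.0448
(np.float64(-49.977311828664476), np.float64(1.011176430088276)) [ 0.46178264 -0.23686092  0.04850553]
```

```bash
python3 -m pendant '{"xyz":[[0,0,0],[0,0,0],[0,0,0.03],[0,0,0.04],[0,0,0.04],[0,0,0.02]],"turn":[0,0,0,0,0,0]}' 0 25
python3 -m pendant '{"xyz":[[0.005,0.025,0.005],[0.01,0.045,0],[0.01,0.05,0],[0.01,0.05,0],[0.01,0.05,0],[0.01,0.05,0],[0.01,0.05,0],[0.01,0.045,0],[0.006,0.03,0],[0,0,0]],"turn":[0,0,0,0,0,0,0,0,0,0]}'
python3 -c "
from h import *
print(jaw(),readout.get_obs()['tool_pos'],readout.get_obs()['qpos'])"
```

```text
time_s: 5.58
tool_pos: [0.4586, -0.2352, 0.1787]
tool_rot: [66.0, 89.4, -74.0]
force: [0.3, -1.0, -2.0]
grip_width: 0.0397
time_s: 6.82
tool_pos: [0.5384, 0.1706, 0.1846]
tool_rot: [74.1, 89.2, -66.1]
force: [-0.7, 0.3, -1.7]
grip_width: 0.0394
(np.float64(-50.22429737689592), np.float64(0.8042971522366241)) [0.53842496 0.17061915 0.18457561] [ 18.91122228  13.87168402 -45.49268395  97.27528882  11.12742281
  73.23206384 -79.21165316]
```

```bash
python3 - <<'E'
from h import *
M=snap('wrist','w3'); print(readout.get_obs()['tool_pos'])
for n in ['pocket0','card_top','rack','tin0']:
    print(n,[(round(d['score'],2),w(M,d['at']).tolist()) for d in pinpoint('wrist',n)[:5]])
M=snap('top','t3')
for n in ['pocket0','spare']:
    print(n,[(round(d['score'],2),w(M,d['at']).tolist()) for d in pinpoint('top',n)[:5]])
E
```

```text
[0.53852527 0.16868307 0.18438063]
pocket0 [(0.94, [0.5659, 0.0754, 0.0029]), (0.82, [0.546, 0.1856, 0.0085])]
card_top []
rack [(0.89, [0.55, 0.1598, 0.0007])]
tin0 [(0.96, [0.5331, 0.2429, 0.0053]), (0.85, [0.556, 0.1307, 0.0028]), (0.67, [0.5717, 0.0745, 0.0067])]
pocket0 [(0.86, [0.5651, 0.0747, 0.0046]), (0.85, [0.5472, 0.1882, 0.0035]), (0.81, [0.5564, 0.1282, 0.0032])]
spare [(0.43, [0.5407, 0.1593, 0.1377]), (0.37, [0.603, -0.1769, 0.0199])]
```

View pics/w3.png

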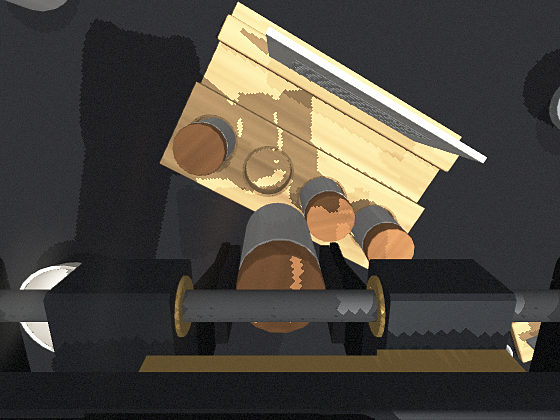

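```bash
python3 - <<'E'
from h import *
print(readout.get_obs()['tool_pos'])
M=snap('wrist','w4'); im=cv2.imread('pics/w4.png')
print(readout.get_obs()['tool_pos'])
for u,v,z in [(268,170,.026)]: print(ray('wrist',M,u,v,z))
x0,y0,yaw=.5510,.1585,np.radians(10.4)
c,s=np.cos(yaw),np.sin(yaw)
def P(a,b,z): return [x0+c*a-s*b,y0+s*a+c*b,z]
big=cv2.resize(im[0:300,130:530],None,fx=2,fy=2)
def dr(pts,col):
    q=np.array([(px('wrist',M,p)-[130,0])*2 for p in pts]).astype(int); cv2.polylines(big,[q],False,col,1)
for y in (-.087,-.029,.029,.087):
    if y==.029: dr([P(.022*np.cos(t),y+.022*np.sin(t),.026) for t in np.linspace(0,6.28,40)],(255,0,0))
    else: dr([P(.02*np.cos(t),y+.02*np.sin(t),.081) for t in np.linspace(0,6.28,40)],(0,255,0))
dr([P(.04,.12,.026),P(.04,-.12,.026),P(-.04,-.12,.026),P(-.04,.12,.026),P(.04,.12,.026)],(0,0,255))
dr([P(.088,.075,.135),P(.088,-.075,.135),P(.092,-.075,.135),P(.092,.075,.135),P(.088,.075,.135)],(255,0,255))
cv2.imwrite('pics/w4o.png',big)
E
```

```text
[0.5393402  0.16584081 0.18489951]
[0.53932691 0.16613864 0.18495318]
[0.54788924 0.18242245 0.026     ]
```

View pics/w4o.png

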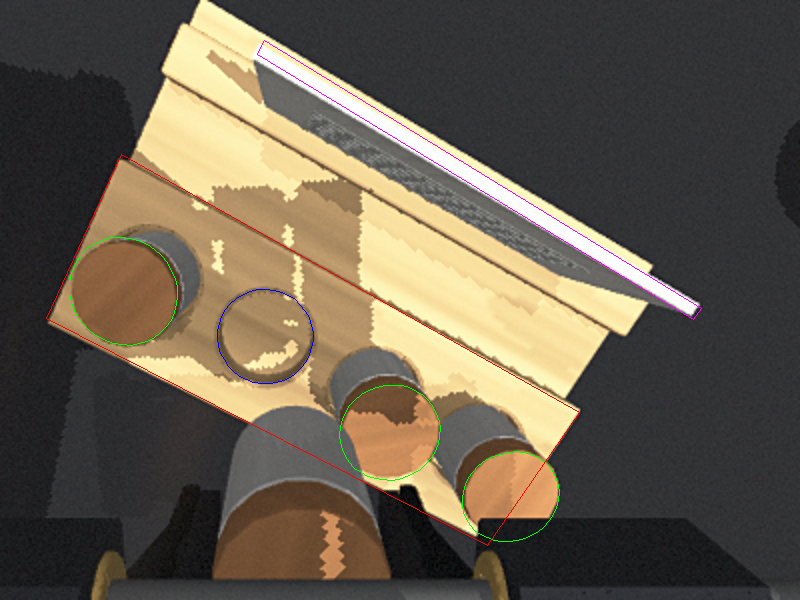

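```bash
python3 -m pendant '{"xyz":[[0.0065,0.021,0],[0,0,-0.02],[0,0,-0.035],[0,0,0],[0,0,0]],"turn":[0,0,0,0,0]}'
python3 -c "
from h import *
print(jaw(),readout.get_obs()['tool_pos'],readout.get_obs()['qpos'])"
```

```text
time_s: 7.9
tool_pos: [0.5455, 0.1827, 0.1267]
tool_rot: [67.2, 88.9, -73.7]
force: [0.7, 0.0, -1.5]
grip_width: 0.0396
(np.float64(-50.84835989634741), np.float64(1.1287499735702564)) [0.54552968 0.18266822 0.12671389] [ 15.97279068  18.51507935 -44.60106182  99.5840097   15.12393877
  67.93413028 -83.80753995]
```

```bash
python3 -m pendant '{"xyz":[[0,0.0045,-0.02],[0,0,-0.015],[0,0,0],[0,0,0]],"turn":[0.01,0,0,0]}'
python3 - <<'E'
from h import *
o=readout.get_obs();m=R.from_euler('xyz',o['tool_rot'],degrees=True).as_matrix()
print(jaw(),o['tool_pos'],m[:,0]*1000, o['tool_pos']+m[:,0]*(o['tool_pos'][2]-.026))
snap('wrist','w5');snap('side','s5')
E
```

```text
time_s: 8.4
tool_pos: [0.5464, 0.1871, 0.0907]
tool_rot: [73.2, 88.8, -67.1]
force: [-0.4, 0.7, -1.4]
grip_width: 0.0393
(np.float64(-50.273178944071326), np.float64(1.1691310777777317)) [0.54640772 0.18714651 0.09072329] [   7.93180319  -18.79894564 -999.7918214 ] [0.54692109 0.18592978 0.02601347]
```

View pics/w5.png

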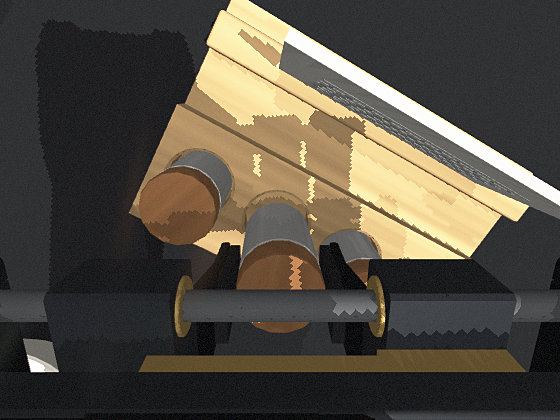

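```bash
python3 -m pendant '{"xyz":[[-0.0005,0.0008,-0.014],[0,0,-0.01],[0,0,0]],"turn":[0,0,0]}'
```

```text
time_s: 8.88
tool_pos: [0.5461, 0.1878, 0.0655]
tool_rot: [75.2, 88.8, -65.1]
force: [-0.1, 0.0, -1.6]
grip_width: 0.0397
```

```bash
python3 -m pendant '{"xyz":[[0,0,-0.008],[0,0,-0.003],[0,0,0]],"turn":[0,0,0]}'
```

```text
time_s: 9.25
tool_pos: [0.5464, 0.1881, 0.0544]
tool_rot: [76.7, 88.8, -63.6]
force: [0.3, 0.2, 1.0]
grip_width: 0.0396
```

```bash
python3 -m pendant '{"xyz":[[0,0,0],[0,0,0],[0,0,0]],"turn":[0,0,0]}' 0.57
python3 -m pendant '{"xyz":[[0,0,0.015],[0,0,0.03],[0,0,0.045],[0,0,0.045],[0,0,0.03]],"turn":[0,0,0,0,0]}'
python3 - <<'E'
from h import *
o=readout.get_obs();print(jaw(),o['tool_pos'])
M=snap('wrist','w6')
for n in ['spare','card_top']:
    print(n,[(round(d['score'],2),w(M,d['at']).tolist()) for d in pinpoint('wrist',n)[:5]])
E
```

```text
time_s: 9.62
tool_pos: [0.5471, 0.1884, 0.055]
tool_rot: [81.0, 88.8, -59.3]
force: [0.9, 0.3, -0.2]
grip_width: 0.0488
time_s: 10.25
tool_pos: [0.5453, 0.1882, 0.2267]
tool_rot: [76.2, 88.8, -64.1]
force: [0.1, 1.4, -0.1]
grip_width: 0.0493
(np.float64(-50.22993763136879), np.float64(1.1719477095633355)) [0.54526458 0.18823341 0.22674811]
spare [(0.86, [0.547, 0.1893, 0.0026])]
card_top [(0.58, [0.6407, 0.176, 0.1304])]
```

View pics/w6.png

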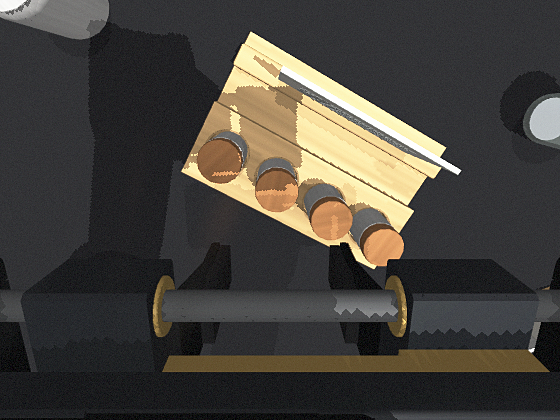

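```bash
python3 -m pendant '{"xyz":[[0.004,-0.03,0.005],[0.008,-0.05,0.005],[0.008,-0.05,0],[0.008,-0.05,0],[0.008,-0.05,0],[0.008,-0.05,0],[0.006,-0.04,0],[0.004,-0.025,0],[0,0,0],[0,0,0]],"turn":[0,0,0,0,0,0,0,0,0,0]}' 1
python3 - <<'E'
from h import *
o=readout.get_obs();print(jaw(),o['tool_pos'])
M=snap('wrist','w7')
for n in ['clip','stand','tip_a']:
    print(n,[(round(d['score'],2),w(M,d['at']).tolist()) for d in pinpoint('wrist',n)[:5]])
snap('side','s7')
E
```

```text
time_s: 11.65
tool_pos: [0.5931, -0.1629, 0.2285]
tool_rot: [36.7, 89.2, -103.0]
force: [1.1, 1.1, -0.2]
grip_width: 0.0872
(np.float64(-49.75150776592089), np.float64(0.7946380294946793)) [ 0.59307719 -0.16290117  0.22853131]
clip [(0.67, [0.6063, -0.1779, 0.0585])]
stand [(0.74, [0.6115, -0.1848, -0.0034])]
tip_a [(0.97, [0.6008, -0.1812, 0.0157]), (0.78, [0.6002, -0.1776, 0.0235])]
```

View pics/w7.png

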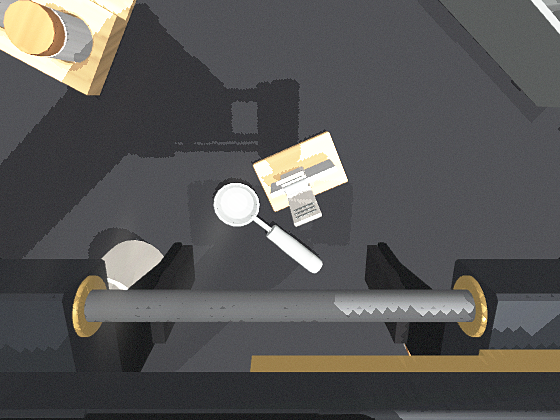

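View pics/s7.png

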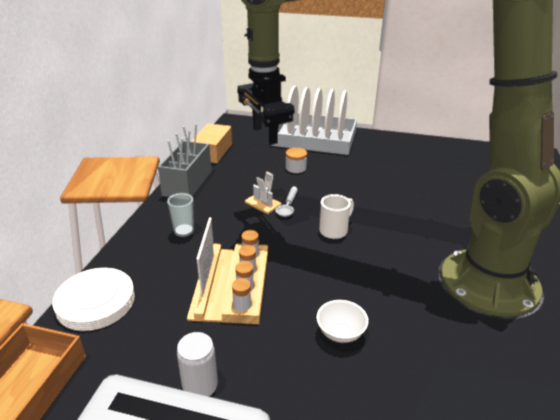

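```bash
python3 - <<'E'
from h import *
print(readout.get_obs()['tool_pos'])
M=snap('wrist','w8'); im=cv2.imread('pics/w8.png')
a=[ray('wrist',M,u,v,.010) for u,v in [(253,160),(331,131),(347,180),(272,210)]]
for p in a: print(p)
d=a[1]-a[0]; print(np.degrees(np.arctan2(d[1],d[0]))); d=a[2]-a[3]; print(np.degrees(np.arctan2(d[1],d[0])))
cv2.imwrite('pics/w8c.png',cv2.resize(im[100:250,200:380],None,fx=4.4,fy=4,interpolation=cv2.INTER_CUBIC)[:, :])
E
```

```text
[ 0.5932488  -0.16383022  0.22907732]
[ 0.58762226 -0.13474187  0.01      ]
[ 0.66503978 -0.17844874  0.01      ]
[ 0.6372774  -0.22825725  0.01      ]
[ 0.55704048 -0.18714831  0.01      ]
-29.44735537128831
-27.12808122763212
```

View pics/w8c.png

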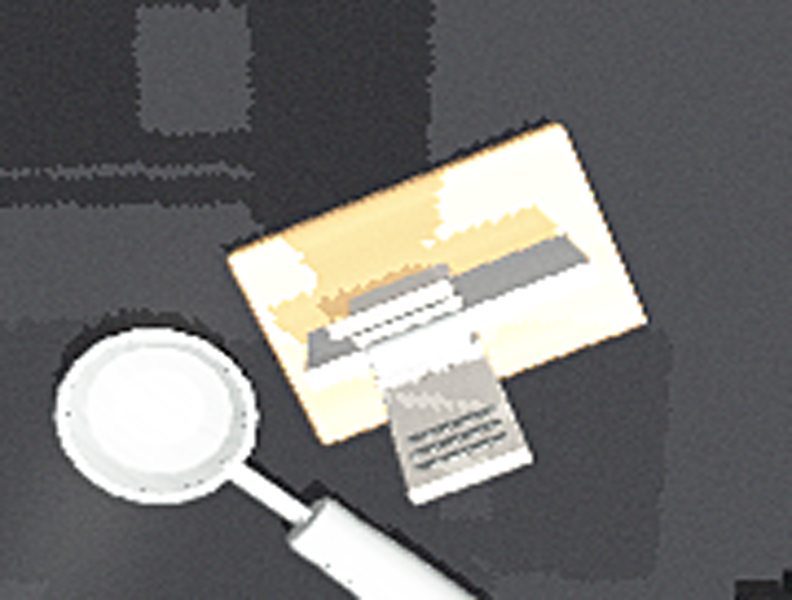

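```bash
python3 -m pendant '{"xyz":[[0.001,-0.0013,0],[0.001,-0.0013,0],[0.001,-0.0013,0],[0.001,-0.0013,0],[0.001,-0.0013,0],[0.001,-0.0013,0],[0.001,-0.0013,0],[0.001,-0.0013,0],[0.001,-0.0013,0],[0.001,-0.0013,0]],"turn":[0.186,0.186,0.186,0.186,0.186,0.186,0.186,0.186,0.186,0.186]}' 1
python3 - <<'E'
from h import *
o=readout.get_obs();print(jaw(),o['tool_pos'],o['qpos'])
E
```

```text
time_s: 13.2
tool_pos: [0.6044, -0.1715, 0.2315]
tool_rot: [42.0, 88.9, 10.0]
force: [0.0, -0.0, -0.2]
grip_width: 0.0869
(np.float64(57.92117424844879), np.float64(1.056301248388618)) [ 0.60435488 -0.17153263  0.23153651] [ 53.05449193  21.793786   -50.81720116  85.26910008  16.7273509
  79.92158732  59.54247566]
```

```bash
python3 -m pendant '{"xyz":[[0,-0.005,-0.02],[0,0,-0.02],[0,0,0],[0,0,0]],"turn":[0.06,0,0,0]}' 1
python3 - <<'E'
from h import *
o=readout.get_obs();print(jaw(),o['tool_pos'])
M=snap('wrist','w9'); im=cv2.imread('pics/w9.png')
for n in ['clip','stand','tip_a']:
    print(n,[(round(d['score'],2),w(M,d['at']).tolist()) for d in pinpoint('wrist',n)[:5]])
x0,y0,yaw=.6117,-.182,np.radians(-28.5)
c,s=np.cos(yaw),np.sin(yaw)
def P(a,b,z): return [x0+c*a-s*b,y0+s*a+c*b,z]
big=cv2.resize(im[0:300,130:530],None,fx=2,fy=2)
def dr(pts,col):
    q=np.array([(px('wrist',M,p)-[130,0])*2 for p in pts]).astype(int); cv2.polylines(big,[q],True,col,1)
dr([P(.045,.03,.01),P(-.045,.03,.01),P(-.045,-.03,.01),P(.045,-.03,.01)],(0,0,255))
dr([P(.035,.0025,.052),P(-.035,.0025,.052),P(-.035,-.0025,.052),P(.035,-.0025,.052)],(255,0,0))
for sg in (-1,1): dr([P(-.01-.013,sg*.023,.101),P(-.01+.013,sg*.023,.101)],(0,255,0))
cv2.imwrite('pics/w9o.png',big)
E
```

```text
time_s: 13.7
tool_pos: [0.605, -0.1751, 0.1911]
tool_rot: [40.8, 88.9, 12.3]
force: [0.6, -0.1, 0.2]
grip_width: 0.0872
(np.float64(61.497234554504644), np.float64(1.1405957815185086)) [ 0.60495203 -0.17511192  0.19113664]
clip [(0.56, [0.6049, -0.1784, 0.0569])]
stand [(0.88, [0.6092, -0.1847, -0.0012]), (0.57, [0.7752, -0.0005, 0.0042])]
tip_a [(0.91, [0.6006, -0.1834, 0.0125]), (0.62, [0.6002, -0.1767, 0.0193])]
```

View pics/w9o.png

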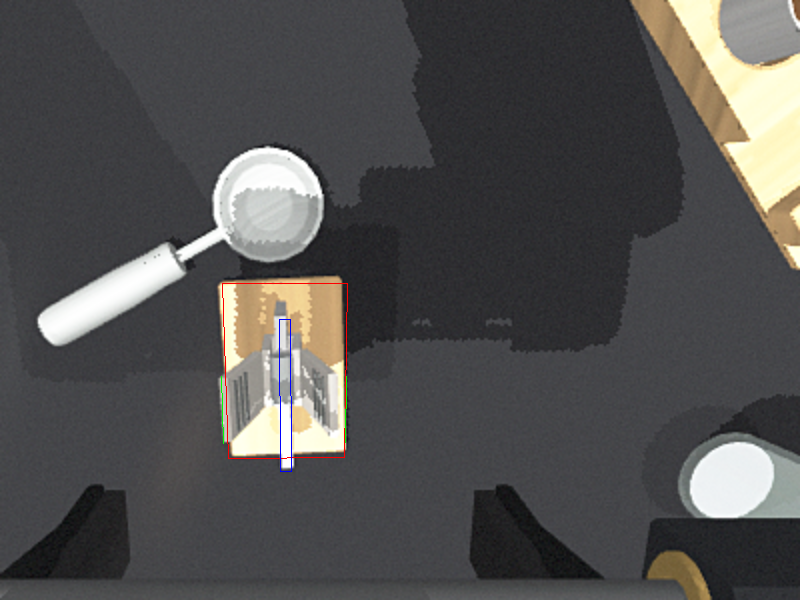

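```bash
python3 -m pendant '{"xyz":[[-0.0027,-0.0033,-0.02],[0,0,-0.035],[0,0,-0.03],[0,0,-0.015],[0,0,0],[0,0,0]],"turn":[0.038,0,0,0,0,0]}' 1
python3 - <<'E'
from h import *
o=readout.get_obs();print(jaw(),o['tool_pos'])
M=snap('wrist','w10'); snap('side','s10')
E
```

```text
time_s: 14.65
tool_pos: [0.6012, -0.18, 0.0864]
tool_rot: [36.7, 88.8, 10.7]
force: [-0.4, -0.6, -0.4]
grip_width: 0.0869
(np.float64(64.01276843577253), np.float64(1.1740260545589012)) [ 0.60123987 -0.18004809  0.08637419]
```

View pics/w10.png

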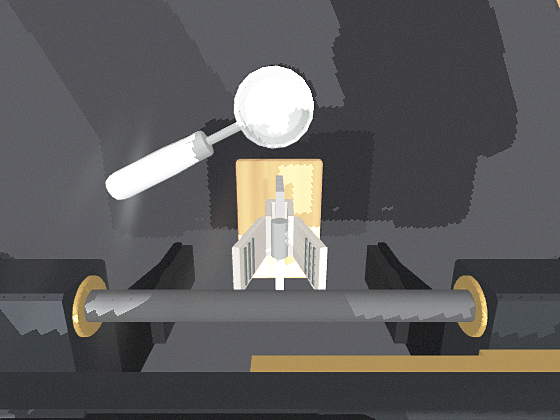

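```bash
python3 -m pendant '{"xyz":[[0.0003,0.0006,-0.012],[0,0,-0.003],[0,0,0]],"turn":[0,0,0]}' 1
python3 -m pendant '{"xyz":[[0,0,0],[0,0,0],[0,0,0],[0,0,0],[0,0,0],[0,0,0],[0,0,0]],"turn":[0,0,0,0,0,0,0]}' 0 35
python3 - <<'E'
from h import *
o=readout.get_obs();print(jaw(),o['tool_pos'])
M=snap('wrist','w11'); snap('side','s11')
E
```

```text
time_s: 15.12
tool_pos: [0.6027, -0.1797, 0.0721]
tool_rot: [31.8, 88.7, 5.8]
force: [-0.5, -0.3, 0.4]
grip_width: 0.0871
time_s: 16.0
tool_pos: [0.6049, -0.1797, 0.0753]
tool_rot: [28.3, 88.4, 2.3]
force: [-1.0, 0.4, 8.2]
grip_width: 0.0254
(np.float64(64.01350861104461), np.float64(1.5716088775249806)) [ 0.60493728 -0.17966906  0.07533243]
```

View pics/w11.png

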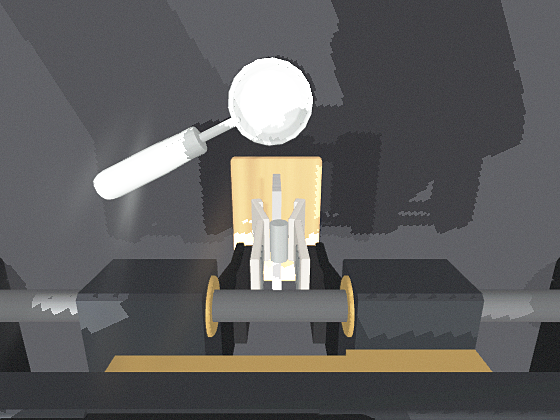

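```bash
python3 -m pendant '{"xyz":[[0,0,0],[0,0,0.01],[0,0,0.015],[0,0,0.03]],"turn":[0,0,0,0]}' 0 35
python3 - <<'E'
from h import *
o=readout.get_obs();print(jaw(),o['tool_pos'])
M=snap('wrist','w12'); snap('side','s12')
im=cv2.imread('pics/s12.png'); cv2.imwrite('pics/s12c.png',cv2.resize(im[60:260,180:360],None,fx=3,fy=3))
E
```

```text
time_s: 16.6
tool_pos: [0.6032, -0.1795, 0.1307]
tool_rot: [32.0, 88.7, 6.0]
force: [0.4, -0.3, -1.0]
grip_width: 0.0234
(np.float64(64.0310101458741), np.float64(1.3467615478974626)) [ 0.60320175 -0.17951876  0.13065315]
```

View pics/w12.png

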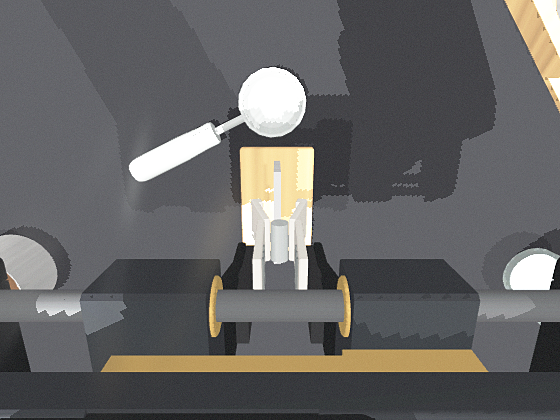

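View pics/s12c.png

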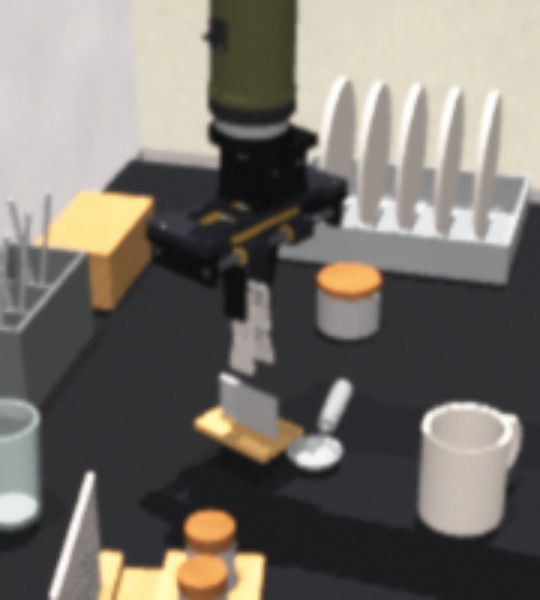

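```bash
python3 -m pendant '{"xyz":[[0,0,0.03],[0,0,0.04],[0,0,0.03],[0,0,0]],"turn":[0,0,-0.05,-0.05]}' 0 35
python3 -m pendant '{"xyz":[[0.002,0.02,0],[0.004,0.04,0],[0.004,0.045,0],[0.004,0.045,0],[0.004,0.045,0],[0.004,0.045,0],[0.004,0.045,0],[0.004,0.04,0],[0.003,0.02,0],[0,0,0]],"turn":[-0.1,-0.1,-0.1,-0.1,-0.1,-0.1,-0.1,-0.1,0,0]}' 0 35
python3 - <<'E'
from h import *
o=readout.get_obs();print(jaw(),o['tool_pos'],o['qpos'])
M=snap('wrist','w13'); snap('side','s13')
M=snap('top','t13')
print([(round(d['score'],2),w(M,d['at']).tolist()) for d in pinpoint('top','card_top')[:5]])
E
```

```text
time_s: 17.2
tool_pos: [0.6055, -0.1797, 0.2376]
tool_rot: [26.4, 88.2, -5.5]
force: [-0.5, 0.1, -0.8]
grip_width: 0.0233
time_s: 18.45
tool_pos: [0.6351, 0.1738, 0.2354]
tool_rot: [19.3, 88.4, -60.2]
force: [-0.6, 0.7, -0.9]
grip_width: 0.0232
(np.float64(10.494899465696026), np.float64(1.6448989431082606)) [0.63512958 0.17377466 0.23540589] [ 16.05527731  25.45249693 -47.60862928  79.83892179  20.31744403
  82.80698526 -20.78733921]
[]
```

View pics/w13.png

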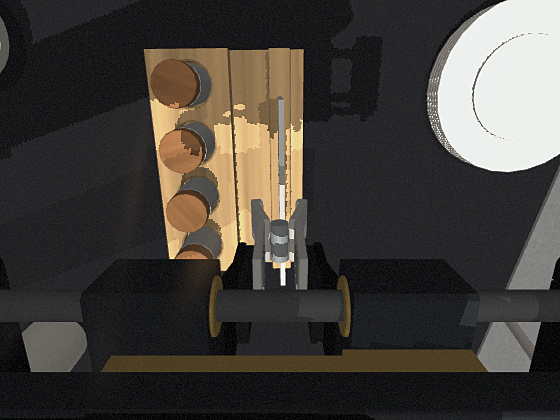

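View pics/s13.png

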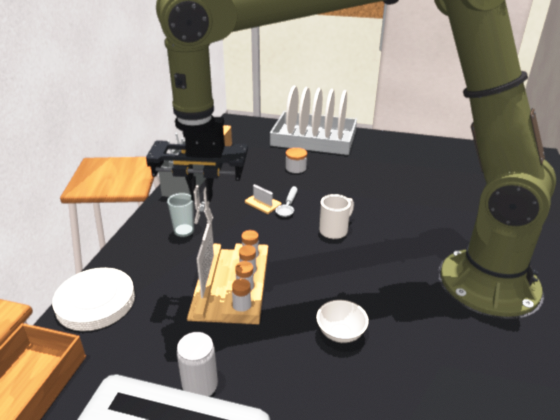

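```bash
cat > ov.py <<'E'
from h import *
import sys
def ov(name,x0,y0,yawd):
    o=readout.get_obs();print(jaw(),o['tool_pos'])
    M=snap('wrist',name); im=cv2.imread('pics/'+name+'.png')
    yaw=np.radians(yawd); c,s=np.cos(yaw),np.sin(yaw)
    def P(a,b,z): return [x0+c*a-s*b,y0+s*a+c*b,z]
    big=cv2.resize(im[20:300,130:430],None,fx=2.6,fy=2.1)
    def dr(pts,col):
        q=np.array([(px('wrist',M,p)-[130,20])*[2.6,2.1] for p in pts]).astype(int); cv2.polylines(big,[q],True,col,1)
    for y in (-.087,-.029,.029,.087): dr([P(.02*np.cos(t),y+.02*np.sin(t),.081) for t in np.linspace(0,6.28,40)],(0,255,0))
    dr([P(.04,.12,.026),P(.04,-.12,.026),P(-.04,-.12,.026),P(-.04,.12,.026)],(0,0,255))
    dr([P(.088,.075,.135),P(.088,-.075,.135),P(.092,-.075,.135),P(.092,.075,.135)],(255,0,255))
    cv2.imwrite('pics/'+name+'o.png',big)
    # tips in card_top frame
    m=R.from_euler('xyz',o['tool_rot'],degrees=True).as_matrix()
    ct=np.array(P(.09,0,.135))
    for sg in(-1,1):
        t=o['tool_pos']+m@np.array([.018+.036,sg*.011,0]); d=t-ct
        print('tip',np.round([c*d[0]+s*d[1],-s*d[0]+c*d[1],d[2]],4))
ov(sys.argv[1],*map(float,sys.argv[2:5]))
E
python3 ov.py w14 0.551 0.1585 11.0
```

```text
(np.float64(10.137394120225999), np.float64(1.780503155043506)) [0.63623856 0.16926043 0.23562741]
tip [-0.0148 -0.0071  0.0465]
tip [ 0.0072 -0.0075  0.0468]
```

View pics/w14o.png

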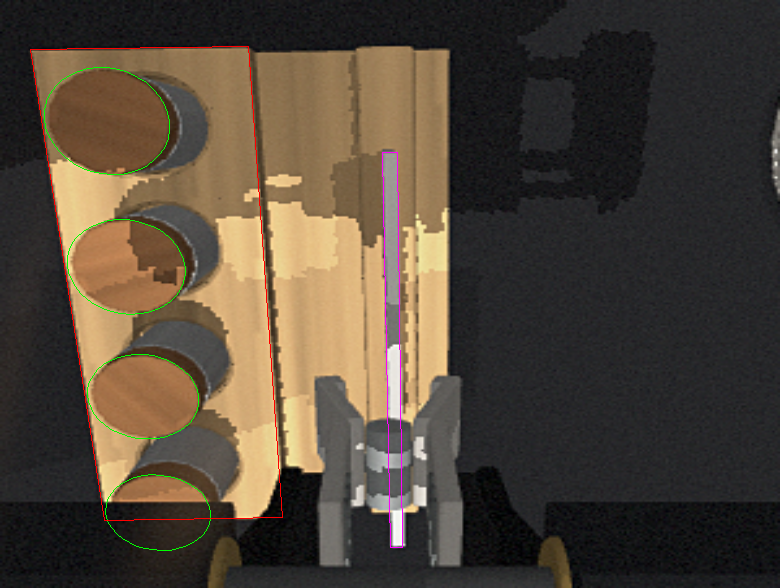

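```bash
python3 -m pendant '{"xyz":[[0.0039,0.0008,-0.01],[0,0,-0.015],[0,0,-0.007],[0,0,0],[0,0,0]],"turn":[0.015,0,0,0,0]}' 0 35; python3 ov.py w15 0.551 0.1585 11.0
```

```text
time_s: 19.32
tool_pos: [0.6405, 0.1665, 0.2003]
tool_rot: [15.1, 88.2, -64.1]
force: [0.1, 0.2, 0.2]
grip_width: 0.0234
(np.float64(10.793584864398499), np.float64(1.8130437402111617)) [0.64053874 0.16649026 0.20032502]
tip [-0.0111 -0.0109  0.0113]
tip [ 0.0109 -0.0109  0.0114]
```

View pics/w15o.png

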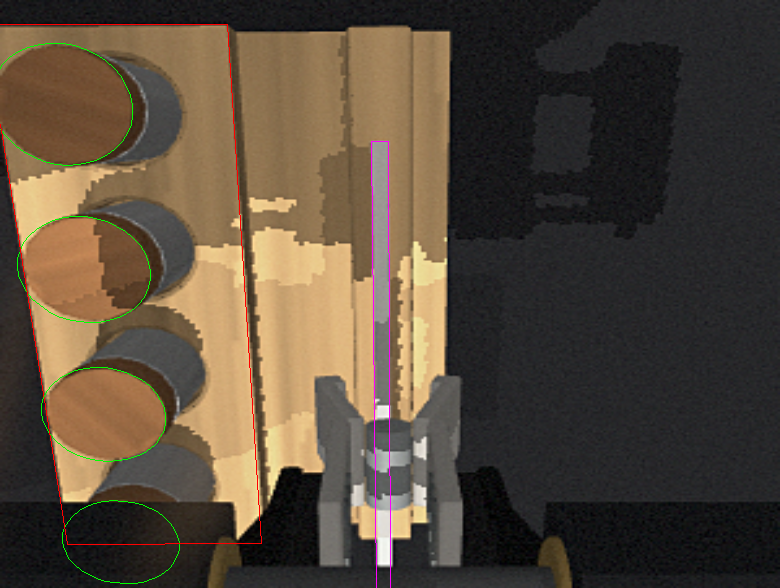

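```bash
python3 -m pendant '{"xyz":[[-0.0007,0,-0.01],[0,0,-0.008],[0,0,0],[0,0,0]],"turn":[0,0,0,0]}' 0 35; python3 ov.py w16 0.551 0.1585 11.0
```

```text
time_s: 19.88
tool_pos: [0.6398, 0.1669, 0.1815]
tool_rot: [16.4, 88.2, -62.8]
force: [-0.2, 0.0, 0.1]
grip_width: 0.0234
(np.float64(10.822477098206225), np.float64(1.823757504229161)) [0.63984027 0.16689525 0.18152491]
tip [-0.0117 -0.0103 -0.0075]
tip [ 0.0103 -0.0104 -0.0073]
```

View pics/w16o.png

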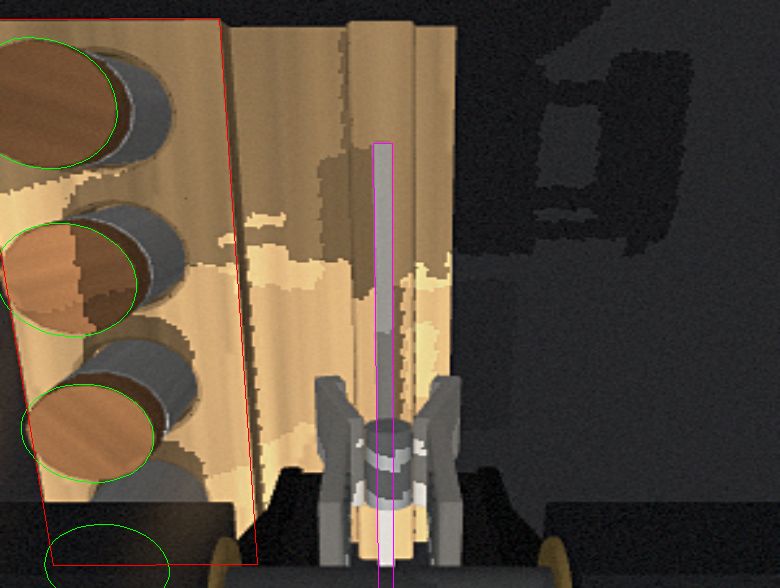

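```bash
python3 -m pendant '{"xyz":[[0.0003,0,-0.007],[0,0,-0.003],[0,0,0],[0,0,0],[0,0,0]],"turn":[0,0,0,0,0]}' 0 35; python3 ov.py w17 0.551 0.1585 11.0; python3 - <<'E'
from h import *
M=snap('side','s17'); im=cv2.imread('pics/s17.png'); cv2.imwrite('pics/s17c.png',cv2.resize(im[130:330,120:300],None,fx=4,fy=3))
for n in ['tip_a','clip','card_top']: print(n,[(round(d['score'],2),w(M,d['at']).tolist()) for d in pinpoint('side',n)[:4]])
print([(round(d['score'],2),w(M,d['at']).tolist()) for d in pinpoint('side','spare')[:4]])
o=readout.get_obs(); print(o['tool_pos'],o['force'],o['time_s'],o['joint_velocities'])
E
```

```text
time_s: 20.55
tool_pos: [0.6404, 0.1669, 0.1712]
tool_rot: [17.4, 88.2, -61.8]
force: [0.2, 0.3, -0.8]
grip_width: 0.0237
(np.float64(10.81307276030789), np.float64(1.8293951938522244)) [0.6403724  0.16693659 0.17115597]
tip [-0.0112 -0.0104 -0.0179]
tip [ 0.0108 -0.0105 -0.0177]
tip_a [(0.88, [0.6282, 0.1675, 0.1187]), (0.71, [0.6516, 0.1754, 0.1126]), (0.62, [0.547, 0.1543, 0.0023])]
clip [(0.75, [0.6402, 0.1741, 0.1508])]
card_top [(0.2, [0.5678, -0.4252, -0.0029])]
[(0.75, [0.5416, 0.1857, 0.0061])]
[0.64034469 0.16690581 0.1711001 ] [-0.482665   -0.26265555 -1.32008679] 20.85 [-0.06022908 -0.02727141 -0.01740143  0.08716694 -0.01876826  0.09888866
  0.01276945]
```

View pics/s17c.png

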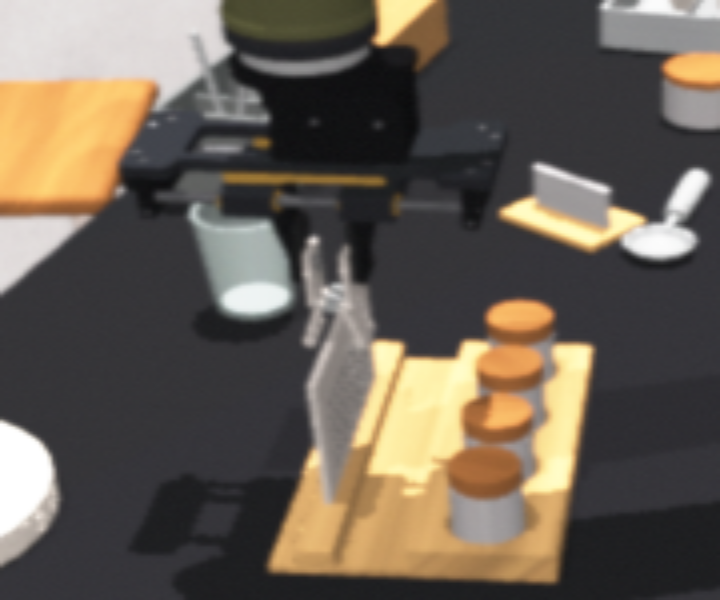

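View pics/w17o.png

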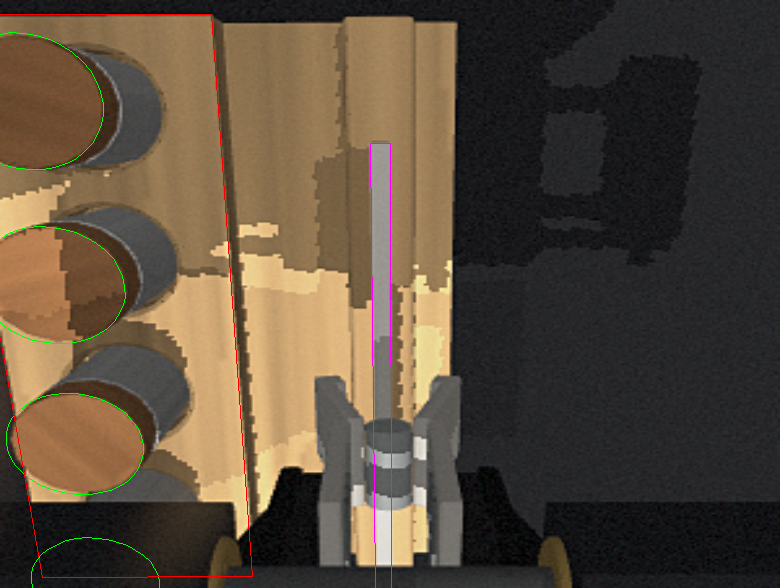

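```bash
python3 -c "
from h import *
o=readout.get_obs();print(o['tool_pos'],o['grip_width'],o['force'])
print(sign_off())"
```

```text
[0.64034469 0.16690581 0.1711001 ] 0.023426180187752034 [-0.482665   -0.26265555 -1.32008679]
the job is handed in; nothing more can be done
None
```

I put the spare tin in the empty pocket, the second from the robot's left. I then took the clip off its stand and handed the job in with the clip held squeezed open astride the card. It took about 21 s of the 48 s.

- **Tin:** The contact force rose as it reached the pocket floor. After I let go, the wrist picture showed it in line with the other three tins. The last side-camera network reading put it at (0.542, 0.186, 0.006), about 4 mm from the pocket centre I had measured; the wrist reading was about 2.5 mm off. Both are within the networks' 4 mm accuracy.
- **Clip:** It is held at 35 N, and the finger width is 23.4 mm, which means it is at its open stop.
- **Clip over the card:** My calculation from the tool pose puts the tips about 11 mm either side of the card's mid-plane and 18 mm below its top edge. The network's two tip points, one on each side of the card, agree to a few mm.
- **Contact:** The wrist force stayed near zero, so I saw no sign of the clip touching the card.
- **Disagreement:** The last wrist picture suggests the card sits about 1 mm off the middle of the jaws, while the calculation says it is centred. That is within the margin, so I did not correct it. The side network did not find the card top in the last picture, because the clip partly hides it.
- **Other things:** The other tins and the bystanders looked undisturbed in the pictures. I did not measure their positions again at the end.

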